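Take the capless tube out of the sample carousel

TASK

One sample tube in the freely turning carousel has lost its screw cap. Draw it out of its slanting place without setting the carousel whirling, carry it to the steel beaker and lower it in, bottom end first, letting go only once it is down at the beaker's floor. Leave the capped tubes in their places, do not knock the jar or the beaker about, and leave everything at rest.

Things in the scene. Friction and masses are not known exactly. Their poses are not given: they have to be found in the camera images.
- carousel: Two-deck round tube carousel turning freely (hardly any friction, no stops) about its vertical axis; it cannot move otherwise. Origin on that axis at table level, z up. Lower deck 210 mm across, top 16 mm high; thin column. Six grey square cups, every 60 degrees, lean outward 35 degrees from vertical. At the start the open tube leans towards the robot, give or take 50 degrees.
- upper_deck (a point): Centre of the top face of the carousel's white upper deck: 200 mm across, 8 mm thick, top 203 mm above the table, carrying a black knob (30 mm high) and small amber vials (up to 57 mm high), all fixed on it. The tubes lean out past its edge; a gripper held vertical over a tube hits this deck, one tilted along the tube clears it.
- open_tube: The tube to take out: plain white plastic, round, 30 mm thick and 130 mm long with a flat closed bottom and an open, capless mouth; about 45 g. Origin at the centre of its bottom end, its own z runs along the tube to the mouth. It stands loosely in its cup (2 mm of play on each side) and leans outward by 35 degrees; its upper 60 mm stand out of the cup.
- capped_tube_a: Bystander in the next cup of the carousel: the same white tube, but closed by a white screw cap 37 mm across and 22 mm high that brings it to 132 mm long. Origin at the centre of its bottom end, z along the tube to the cap.
- capped_tube_b: Second capped bystander tube, on the other side of the carousel, the same as capped tube a.
- place0 (a point): Point fixed to the carousel where the open tube's bottom centre rests at the start, in its cup on the carousel's -x side. Every cup is 34 mm square inside, 40 mm outside, 70 mm deep along its slanting axis; its inner floor's centre lies 55 mm from the carousel's axis and 30 mm above the table.
- place1 (a point): Point fixed to the carousel where capped tube a's bottom centre rests: the cup 60 degrees counter-clockwise (seen from above) from the open tube's.
- place4 (a point): Point fixed to the carousel where capped tube b's bottom centre rests: the cup 240 degrees counter-clockwise from the open tube's. The three other cups are empty.
- beaker: Straight-sided open steel beaker, standing loose on the table: 90 mm outside, 84 mm inside diameter, 80 mm high, inner floor 5 mm above the table; 0.4 kg. It stands left or right of the carousel. Origin at the centre of its underside, z up.
- beaker_floor (a point): Centre of the beaker's inner floor, z up.
- jar: Bystander: closed amber jar with a white lid, 70 mm across, 110 mm high, loose on the table on the other side of the carousel than the beaker. Origin at the centre of its underside.
- tip_box: Bystander: blue plastic box, 85 x 125 x 60 mm high, fixed on the table to the left of the carousel. Origin at the centre of its underside.

How it is judged:
On the way, in this order (a step that is already met when the one before it is completed fails the run):
1. The capless tube is held by the fingers, clear of its cup (its bottom more than 80 mm from where it rested in the carousel, and more than 80 mm above the table) (distance between open_tube and place0 above 0.08 m and height (world z) of open_tube above 0.08 m and contact force between the fingers and open_tube above 0.5 N), for 0.1 s.
2. Still held by the fingers, it is lowered into the beaker until its bottom centre is within 30 mm of the height of the inner floor (horizontal distance between open_tube and beaker_floor below 0.042 m and z of open_tube in the frame of beaker_floor below 0.03 m and contact force between the fingers and open_tube above 0.5 N), for 0.1 s.
At the end, for the whole second after the job is handed in: Capless tube released and at rest in the upright beaker, mouth up (tilt < 0.9 rad), bottom centre within 42 mm of the beaker's axis and < 20 mm above its floor; capped tubes still in their cups (within 25 mm); jar upright (0.1 rad); carousel slower than 0.2 rad/s (horizontal distance between open_tube and beaker_floor below 0.042 m and z of open_tube in the frame of beaker_floor below 0.02 m and angle between open_tube's own z axis and vertical below 0.9 rad and linear speed of open_tube below 0.03 m/s and angle between each of beaker, jar's own z axis and vertical below 0.1 rad and distance between capped_tube_a and place1 below 0.025 m and distance between capped_tube_b and place4 below 0.025 m and angular speed of carousel below 0.2 rad/s); the robot touches nothing.
It fails at once if The carousel is set whirling (faster than 3 rad/s) (angular speed of carousel above 3 rad/s).
It fails at once if A capped tube leaves its cup (bottom more than 40 mm from its place in the carousel) (distance between capped_tube_a and place1 above 0.04 m or distance between capped_tube_b and place4 above 0.04 m).
It fails at once if The jar or the beaker is knocked about (moved more than 40 mm, or tipped by more than 0.35 rad) (distance of any of jar, beaker from where it was at the start of the episode above 0.04 m or angle between any of jar, beaker's own z axis and vertical above 0.35 rad).
It also fails if it takes over 48 s, if anything falls off the work surface, if the arm or the gripper's body presses on something with over 40 N, if the wrist force passes 120 N, or if a joint passes its speed limit or range.

ROBOT

A 7-joint arm with a two-finger parallel gripper is mounted at the origin on the work surface. World frame = base frame: x ahead of the robot, y to its left, z up, the work surface at z = 0. Lengths are in m, angles in rad, forces in N, time in s.
With the tool pointing down it reaches from about 0.425 to 0.95 m from the base axis. Payload 4.7 kg.
Tool frame: the origin (TCP) lies on the centre line of the jaws, within the pads' length; the fingertips stand robot.nose_length ahead of it and the grasp point (between the pads) lies 8 mm behind it (robot.nose_length is the distance from the TCP to the fingertips, in m); z points along the fingers, y is the line along which they close (so a half turn about z gives the same grasp; the last joint's range is limited). The gripper opens to 85 mm and grips with 20 to 120 N. Pads are 22 mm wide; open, the fingers measure 114 mm over their backs; the gripper's body (76 mm by 85 mm) begins 54 mm behind the grasp point. The pads swing forward as they close: fully open they stand 13 mm farther back than shut.
Start: joints at [1.143, 0.469, -0.049, 1.532, 0.024, 1.141, -0.082], TCP at [0.262, -0.622, 0.242] pointing down, gripper open.
Joint ranges: [-2.59, 2.59], [-0.33, 1.99], [-1.39, 1.29], [0.1, 2.45], [-1.04, 4.18], [0.21, 1.99], [-2.66, 2.66]. Speed limits (rad/s): [2.57, 2.57, 3.14, 3.14, 3.14, 3.14, 3.14].

INTERFACE

Orientations are given as [roll, pitch, yaw] about the fixed x, y, z axes, in that order (R = Rz(yaw) Ry(pitch) Rx(roll)).
In Python, from plant import robot gives the robot as it stands. Calls block until the motion is done:
- robot.goto(position, orientation): joint-space move of the TCP to a pose.
- robot.move_straight(position, vel=0.15, attitude=None, contact_N=None): straight line of the TCP; attitude=None keeps the orientation; vel is the mean speed in m/s. With contact_N (N) it stops when the force on the tool has changed by that much, and returns True; else False.
- robot.move_joints(angles): joint-space move.
- robot.grip(opening, strength=None): opening from 0.0 (shut) to 1.0 (fully open); strength is the grip in N (None keeps the last); returns when the fingers have stopped.
- robot.sleep(seconds).
- robot.inverse_kinematics(position, orientation): joint angles nearest the present ones, or None.
- robot.sense(): the state.
- robot.grab_frame(name): name is "scene" or "top" or "wrist"; returns a dict with "image" (420x560x3 uint8, red, green, blue), "range_z" (420x560 float32, m along the optical axis (not along the pixel's ray), 0 where there is no reading), "fx", "fy", "cx", "cy" (pixels), "dist_coeffs" ([k1, k2, p1, p2, k3] as OpenCV has them; the pictures are not rectified), "R" (3x3) and "t" (3): a world point X has camera coordinates R X + t. Camera axes: x right, y down, z forward; pixel columns grow to the right and rows downward; lengths in m; the calibration is good to about 2 mm. A picture is of the moment at which its call begins.
A pose or a line that the arm cannot do raises robot.IKError and nothing moves.
- robot.close_job(): hands the job in; it is judged then, once.
The state is a dict: "t": time; "joint_pos": joint angles; "joint_velocities": joint speeds; "effort": joint torques, N m; "tcp_pos": TCP position; "tcp_rot": TCP orientation; "wrist_force": force on the tool from outside, world axes, zero at the start; "torque": the same for the moment, N m; "opening": opening from 0.0 (shut) to 1.0 (fully open); "gripper_force": force on a finger pad.
Only numpy, scipy, OpenCV 4.12 (cv2) and the standard library are available. Lean on these libraries where they do the work, as an engineer would, in place of code of your own. Each camera call takes 0.05 s, during which the arm holds its last target. There are 200 camera calls.

## Working session

There is one attempt and no reset: what is moved stays moved. The work goes in short steps, each a Python script; the robot and the scene stay as the last script left them, time stands still between calls to the robot, and variables do not carry over. Pictures are saved under pics/ and viewed, at most 10 in all, crops included, and the job is handed in when it is done.

```bash
ls; mkdir -p pics; cat > h.py <<'E'
import numpy as np, cv2
from plant import robot
def cloud(f):
    K=np.array([[f["fx"],0,f["cx"]],[0,f["fy"],f["cy"]],[0,0,1]])
    h,w=f["range_z"].shape
    u,v=np.meshgrid(np.arange(w),np.arange(h))
    p=cv2.undistortPoints(np.stack([u,v],-1).reshape(-1,1,2).astype(np.float64),K,np.array(f["dist_coeffs"])).reshape(h,w,2)
    z=f["range_z"][...,None]
    c=np.concatenate([p*z,z],-1)
    X=(c-np.array(f["t"]))@np.array(f["R"])
    X[f["range_z"]<=0]=np.nan
    return X
E
python3 - <<'E'
from h import *
for n in ("scene","top"):
    f=robot.grab_frame(n); cv2.imwrite(f"pics/{n}0.png",f["image"][...,::-1]); np.savez(f"{n}0.npz",X=cloud(f),im=f["image"])
    print(n,-np.array(f["R"]).T@np.array(f["t"]),np.array(f["R"])[2])
s=robot.sense();print(s["t"],s["tcp_pos"],s["tcp_rot"],robot.nose_length,s["opening"])
E
```

```text
pics
scene [0.9264418  0.28493334 1.48571393] [-0.2547324  -0.2019993  -0.94567843]
top [ 0.43566905 -0.01444035  1.06565475] [ 0.13848213  0.04002069 -0.98955598]
0.1 [ 0.26195714 -0.62155244  0.24134873] [-3.13981348e+00  2.17303595e-05  3.98844173e-01] 0.011 1.0007631997108668
```

View pics/scene0.png

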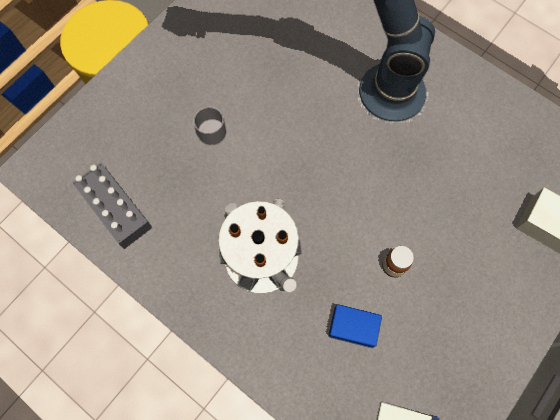

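View pics/top0.png

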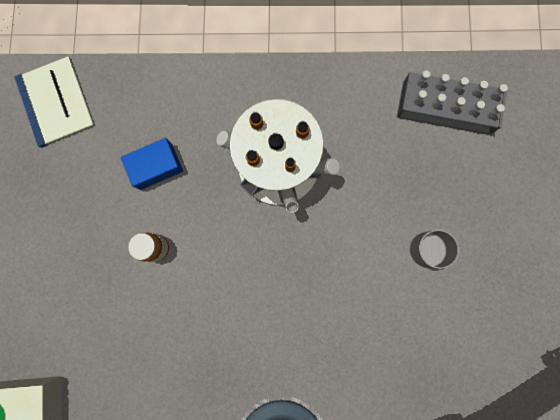

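The top view shows the deck centre at about (276,144) and the open tube's mouth at (291,207). The capped tubes are at (333,167) and (222,138), the beaker at (433,249) and the jar at (145,247). Next I measure these.

```bash
python3 - <<'E'
from h import *
for n,mu,bk,jr in (("top",(291,207),(433,249),(145,247)),("scene",None,(210,127),(400,262))):
    d=np.load(n+"0.npz");X=d["X"];im=d["im"].astype(int)
    P=X.reshape(-1,3);C=im.reshape(-1,3)
    m=(abs(P[:,2]-.203)<.006)&(C.min(1)>180)&(P[:,0]>.3)
    Q=P[m].astype(np.float32)
    (c,r)=cv2.minEnclosingCircle(Q[:,:2].copy()); 
    print(n,"deck",c,r,np.median(Q[:,2]),len(Q), "mean",Q.mean(0))
    c=np.array(c)
    # tube points near the ring r .1-.16, z .07-.16
    rr=np.hypot(*(P[:,:2]-c).T);a=np.degrees(np.arctan2(P[:,1]-c[1],P[:,0]-c[0]))
    m=(rr>.105)&(rr<.16)&(P[:,2]>.09)&(P[:,2]<.16)
    h,e=np.histogram(a[m],36,(-180,180));print({int(x):int(k) for x,k in zip(e,h) if k})
    for x in range(-180,180,10):
        mm=m&(a>=x)&(a<x+10)
        if mm.sum()>15: print(x,P[mm].mean(0).round(4),P[mm][:,2].max().round(4))
    for nm,(u,v),zz,R in (("beaker",bk,.08,.07),("jar",jr,.11,.06)):
        q=X[v,u];m=(np.hypot(*(P[:,:2]-q[:2]).T)<R)&(abs(P[:,2]-zz)<.006)
        print(nm,q.round(3),m.sum(),cv2.minEnclosingCircle(P[m][:,:2].astype(np.float32)),np.nanmax(P[m][:,2]))
E
```

```text
top deck (0.6846988201141357, 0.015554609708487988) 0.09983319044113159 0.20192811 5315 mean [0.6824709  0.01475027 0.20193811]
{-180: 19, -170: 142, -160: 30, -120: 68, -110: 171, -100: 29, 60: 17, 70: 123, 80: 65}
-180 [ 0.5677 -0.0034  0.1232] 0.1363
-170 [ 0.5645 -0.0169  0.1212] 0.1436
-160 [ 0.5707 -0.0284  0.1251] 0.1394
-120 [ 0.6398 -0.0971  0.1277] 0.1445
-110 [ 0.6515 -0.1059  0.1356] 0.1467
-100 [ 0.6651 -0.1097  0.1364] 0.1427
60 [0.7297 0.1322 0.1364] 0.1436
70 [0.7171 0.1393 0.1371] 0.1483
80 [0.7011 0.1374 0.1331] 0.1474
beaker [ 0.472 -0.372  0.004] 203 ((0.4697798788547516, -0.3593103885650635), 0.04609676077961922) 0.08381726676454616
jar [0.466 0.317 0.108] 542 ((0.4675227999687195, 0.3257496953010559), 0.030767953023314476) 0.11298289675618514
scene deck (0.685506284236908, 0.014520704746246338) 0.10011715441942215 0.2039363 3862 mean [0.68812865 0.01640871 0.20384623]
{-180: 6, -170: 57, -160: 12, -120: 12, -110: 64, -100: 26, 60: 35, 70: 127, 80: 30}
-170 [ 0.5579 -0.02    0.1287] 0.1481
-110 [ 0.652  -0.1129  0.1392] 0.1506
-100 [ 0.6676 -0.1132  0.1381] 0.1501
60 [0.7303 0.1293 0.1335] 0.145
70 [0.7186 0.1381 0.1383] 0.1503
80 [0.7042 0.1397 0.1372] 0.1487
beaker [ 0.464 -0.372  0.007] 129 ((0.4705970883369446, -0.35950738191604614), 0.047103915363550186) 0.08583545821868956
jar [0.483 0.332 0.11 ] 388 ((0.4680258631706238, 0.3268733024597168), 0.03153587505221367) 0.1159534386217932
```

```bash
cat >> h.py <<'E'
from scipy.spatial.transform import Rotation as Rot
C=np.array([.6851,.0150])
L=np.radians(35)
def axis(phi): return np.array([np.sin(L)*np.cos(phi),np.sin(L)*np.sin(phi),np.cos(L)])
def place(phi): return np.array([C[0]+.055*np.cos(phi),C[1]+.055*np.sin(phi),.030])
def att(phi,sg=1):
    z=-axis(phi); y=sg*np.array([-np.sin(phi),np.cos(phi),0])
    return Rot.from_matrix(np.stack([np.cross(y,z),y,z],1)).as_euler("xyz")
def tcp(phi,s): return place(phi)+s*axis(phi)   # s = distance of TCP from tube bottom
def down(yaw): return np.array([np.pi,0,yaw])
E
python3 - <<'E'
from h import *
for n in ("top","scene"):
    P=np.load(n+"0.npz")["X"].reshape(-1,3)
    rr=np.hypot(*(P[:,:2]-C).T);a=np.degrees(np.arctan2(P[:,1]-C[1],P[:,0]-C[0]))
    for k,g in (("o",-166),("a",-106),("b",74)):
        m=(rr>.105)&(rr<.16)&(P[:,2]>.1)&(P[:,2]<.16)&(abs((a-g+180)%360-180)<17)
        print(n,k,m.sum(),a[m].mean().round(2),((a[m].min()+a[m].max())/2).round(2),(np.ptp(a[m])).round(1))
phi=np.radians(-165.7)
for sg in (1,-1):
    for s in (.22,.096,.26,):
        print(sg,s,tcp(phi,s).round(3),att(phi,sg).round(2),robot.inverse_kinematics(tcp(phi,s),att(phi,sg)))
for yaw in np.arange(-3,3.2,.5): print(yaw.round(1),[None if q is None else np.round(q,2) for q in (robot.inverse_kinematics([.470,-.3594,z],down(yaw)) for z in (.105,.25))])
E
```

```text
top o 179 -164.89 -165.01 14.7
top a 264 -106.41 -105.54 16.1
top b 205 77.25 76.28 16.9
scene o 75 -164.15 -164.25 13.6
scene a 102 -103.52 -103.83 16.5
scene b 192 74.63 75.13 17.1
1 0.22 [ 0.51 -0.03  0.21] [ 3.14 -0.61  0.25] [ 0.65917567  0.09085937 -0.59479709  2.30279259 -0.65335671  0.22616067
 -0.63982654]
1 0.096 [ 0.578 -0.012  0.109] [ 3.14 -0.61  0.25] None
1 0.26 [ 0.487 -0.035  0.243] [ 3.14 -0.61  0.25] [ 0.75800273 -0.01169465 -0.63002287  2.29844851 -0.68664749  0.34954461
 -0.6042373 ]
-1 0.22 [ 0.51 -0.03  0.21] [ 3.14  0.61 -2.89] [ 0.4634053   0.07451772 -0.39142217  2.31164853 -0.73768484  0.23785784
  2.57742778]
-1 0.096 [ 0.578 -0.012  0.109] [ 3.14  0.61 -2.89] [ 0.94364005  0.65742576 -1.16572419  2.24110319  1.72093998  0.42067387
  0.29132836]
-1 0.26 [ 0.487 -0.035  0.243] [ 3.14  0.61 -2.89] [-0.07703312 -0.05009476  0.17931059  2.33577121 -0.62055058  0.3332959
  2.46177207]
-3.0 [array([ 1.09,  0.59, -0.7 ,  1.83,  0.48,  0.89,  1.88]), array([ 1.13,  0.42, -0.73,  1.7 ,  0.31,  1.14,  2.02])]
-2.5 [array([ 1.36,  0.82, -1.18,  1.82,  0.85,  1.12,  2
[... 699 characters left out ...]
 -0.15,  1.86,  0.1 ,  0.8 , -0.58]), array([ 0.72,  0.33, -0.17,  1.72,  0.06,  1.09, -0.55])]
1.0 [array([ 0.77,  0.5 , -0.25,  1.85,  0.16,  0.81, -0.13]), array([ 0.8 ,  0.34, -0.28,  1.72,  0.1 ,  1.1 , -0.08])]
1.5 [array([ 0.84,  0.51, -0.34,  1.85,  0.23,  0.82,  0.31]), array([ 0.87,  0.35, -0.38,  1.71,  0.14,  1.1 ,  0.38])]
2.0 [array([ 0.91,  0.53, -0.44,  1.85,  0.29,  0.83,  0.75]), array([ 0.95,  0.37, -0.48,  1.71,  0.19,  1.11,  0.84])]
2.5 [array([ 0.98,  0.55, -0.53,  1.84,  0.36,  0.85,  1.2 ]), array([ 1.02,  0.38, -0.58,  1.7 ,  0.23,  1.12,  1.31])]
3.0 [array([ 1.05,  0.57, -0.64,  1.84,  0.43,  0.88,  1.64]), array([ 1.09,  0.41, -0.68,  1.7 ,  0.28,  1.13,  1.76])]
```

```bash
cat >> h.py <<'E'
def att2(phi,tilt,sg=1):
    z=-np.array([np.sin(tilt)*np.cos(phi),np.sin(tilt)*np.sin(phi),np.cos(tilt)]); y=sg*np.array([-np.sin(phi),np.cos(phi),0])
    return Rot.from_matrix(np.stack([np.cross(y,z),y,z],1)).as_euler("xyz")
def tcp2(phi,tilt,g):  # grasp point g along tube, tool tilted
    z=-np.array([np.sin(tilt)*np.cos(phi),np.sin(tilt)*np.sin(phi),np.cos(tilt)])
    return place(phi)+g*axis(phi)+.008*z
E
python3 - <<'E'
from h import *
phi=np.radians(-165)
for sg in (1,-1):
  for tl in (35,30,27,24,21):
    t=np.radians(tl)
    for g in (.104,.15,.2,.24):
        q=robot.inverse_kinematics(tcp2(phi,t,g),att2(phi,t,sg)); print(sg,tl,g,None if q is None else np.round(q,2))
E
```

```text
1 35 0.104 None
1 35 0.15 None
1 35 0.2 [ 0.13  0.12 -0.05  2.32 -1.04  0.22 -0.26]
1 35 0.24 [ 0.7   0.06 -0.61  2.3  -0.68  0.27 -0.59]
1 30 0.104 [ 0.83  0.56 -1.01  2.19  1.33  0.33 -2.51]
1 30 0.15 [-0.08  0.24  0.14  2.26 -0.95  0.23 -0.37]
1 30 0.2 [ 0.54  0.16 -0.51  2.25 -0.29  0.26 -1.  ]
1 30 0.24 [ 0.66  0.08 -0.6   2.25 -0.37  0.36 -0.92]
1 27 0.104 [-0.1   0.35  0.14  2.21 -0.93  0.22 -0.41]
1 27 0.15 [ 0.39  0.28 -0.41  2.21 -0.08  0.23 -1.22]
1 27 0.2 [ 0.53  0.17 -0.52  2.22 -0.15  0.32 -1.14]
1 27 0.24 [ 0.64  0.09 -0.59  2.22 -0.24  0.41 -1.05]
1 24 0.104 [ 0.22  0.37 -0.26  2.16 -0.06  0.22 -1.26]
1 24 0.15 [ 0.38  0.28 -0.41  2.18  0.01  0.3  -1.32]
1 24 0.2 [ 0.52  0.18 -0.52  2.19 -0.06  0.39 -1.24]
1 24 0.24 [ 0.62  0.1  -0.58  2.19 -0.15  0.48 -1.14]
1 21 0.104 [ 0.22  0.37 -0.27  2.13  0.03  0.3  -1.35]
1 21 0.15 [ 0.36  0.29 -0.41  2.14  0.07  0.37 -1.38]
1 21 0.2 [ 0.5   0.2  -0.52  2.15  0.    0.46 -1.31]
1 21 0.24 [ 0.59  0.11 -0.57  2.16 -0.08  0.54 -1.21]
-1 35 0.104 [ 0.95  0.66 -1.17  2.24  1.71  0.41  0.32]
-1 35 0.15 [ 1.03  0.51 -1.18  2.26  1.45 
[... 262 characters left out ...]
.43  0.06 -0.36  2.26 -0.43  0.36  2.28]
-1 27 0.104 [ 0.68  0.48 -0.82  2.17  0.96  0.27  0.95]
-1 27 0.15 [ 0.86  0.42 -1.    2.19  0.79  0.33  1.12]
-1 27 0.2 [ 0.77  0.22 -0.79  2.21  0.08  0.33  1.79]
-1 27 0.24 [ 0.57  0.08 -0.52  2.22 -0.27  0.42  2.12]
-1 24 0.104 [ 0.43  0.4  -0.52  2.15  0.38  0.25  1.47]
-1 24 0.15 [ 0.82  0.41 -0.95  2.16  0.66  0.39  1.23]
-1 24 0.2 [ 0.8   0.24 -0.84  2.17  0.18  0.41  1.68]
-1 24 0.24 [ 0.67  0.1  -0.64  2.18 -0.14  0.48  1.99]
-1 21 0.104 [ 0.48  0.42 -0.58  2.11  0.45  0.34  1.41]
-1 21 0.15 [ 0.8   0.42 -0.95  2.12  0.62  0.47  1.27]
-1 21 0.2 [ 0.81  0.26 -0.88  2.14  0.25  0.48  1.61]
-1 21 0.24 [ 0.73  0.13 -0.72  2.15 -0.03  0.54  1.88]
```

```bash
python3 - <<'E'
from h import *
f=robot.grab_frame("wrist"); s=robot.sense()
R=Rot.from_euler("xyz",s["tcp_rot"]).as_matrix(); c=-np.array(f["R"]).T@np.array(f["t"])
print("cam in tool",R.T@(c-s["tcp_pos"]), "view dir",R.T@np.array(f["R"])[2])
phi=np.radians(-165)
for sg in (1,-1):print(sg,"outward dir in tool",Rot.from_euler("xyz",att2(phi,.45,sg)).as_matrix().T@[np.cos(phi),np.sin(phi),0])
E
```

```text
cam in tool [ 0.07553133  0.0006737  -0.13155748] view dir [-0.2957707  -0.00125615  0.95525814]
1 outward dir in tool [-9.00447102e-01  1.39615176e-16 -4.34965534e-01]
-1 outward dir in tool [ 9.00447102e-01  1.64717045e-16 -4.34965534e-01]
```

```bash
python3 - <<'E'
from h import *
phi=np.radians(-165);t=np.radians(27)
robot.goto(tcp2(phi,t,.24),att2(phi,t,-1))
s=robot.sense();print(s["t"],s["tcp_pos"],tcp2(phi,t,.24),np.round(s["joint_pos"],2))
f=robot.grab_frame("wrist");cv2.imwrite("pics/w1.png",f["image"][...,::-1]);np.savez("w1.npz",X=cloud(f),im=f["image"])
g=robot.grab_frame("top");np.savez("top1.npz",X=cloud(g),im=g["image"])
for gg in (.2,.15,.106):
  q=robot.inverse_kinematics(tcp2(phi,t,gg),att2(phi,t,-1));print(gg,None if q is None else np.round(q,2))
E
```

```text
2.4083 [ 0.50289788 -0.03453786  0.21969959] [ 0.5025145  -0.03392364  0.21946844] [ 0.57  0.08 -0.52  2.22 -0.27  0.42  2.11]
0.2 [ 0.51  0.17 -0.5   2.22 -0.16  0.32  2.01]
0.15 [ 0.42  0.28 -0.44  2.21 -0.03  0.23  1.87]
0.106 [ 0.68  0.47 -0.82  2.17  0.94  0.27  0.97]
```

View pics/w1.png

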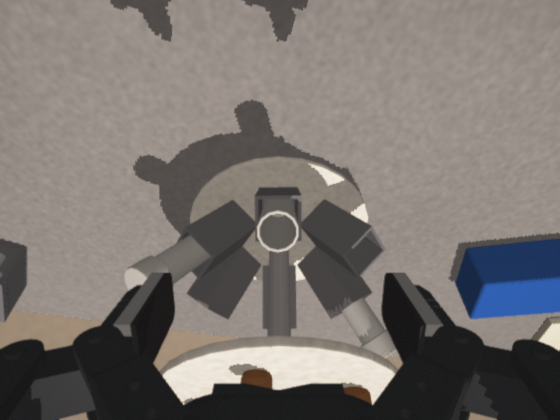

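The wrist view shows the open mouth as a ring at (278,231), midway between the fingers (about 172 and 385). I'll measure the ring in 3D.

```bash
python3 - <<'E'
from h import *
phi=np.radians(-165)
d=np.load("w1.npz");X=d["X"];im=d["im"].astype(int)
sub=np.zeros(im.shape[:2],bool);sub[205:257,252:304]=1
m=sub&(im.min(2)>200)
Q=X[m];Q=Q[~np.isnan(Q[:,0])]
print(len(Q),Q.mean(0),np.median(Q,0))
(c,r,_)=cv2.fitEllipse(np.argwhere(m)[:,::-1].astype(np.float32));print(c,r)
zz=Q[:,2];Q=Q[(zz>.11)&(zz<.16)]
mid=(Q.min(0)+Q.max(0))/2
U,S,V=np.linalg.svd(Q-Q.mean(0));n=V[2]*np.sign(V[2][2])
print(len(Q),Q.mean(0),mid,"normal",n,"expect",axis(phi),"mouth expect",place(phi)+.13*axis(phi))
v=Q.mean(0)[:2]-C;print(np.degrees(np.arctan2(v[1],v[0])),np.hypot(*v))
s=robot.sense();R=Rot.from_euler("xyz",s["tcp_rot"]).as_matrix();print("mouth in tool",R.T@(Q.mean(0)-s["tcp_pos"]))
E
```

```text
1 [ 0.55069259 -0.02657247  0.12649443] [ 0.55069259 -0.02657247  0.12649443]Traceback (most recent call last):
  File "<stdin>", line 8, in <module>
cv2.error: OpenCV(4.12.0) /io/opencv/modules/imgproc/src/shapedescr.cpp:361: error: (-201:Incorrect size of input array) There should be at least 5 points to fit the ellipse in function 'fitEllipseNoDirect'
```

```bash
python3 - <<'E'
from h import *
phi=np.radians(-165)
d=np.load("w1.npz");X=d["X"];im=d["im"].astype(int)
sub=np.zeros(im.shape[:2],bool);sub[205:257,252:304]=1
b=im.min(2);print(np.percentile(b[sub],[50,80,90,95,99]))
for th in (160,175):
    m=sub&(b>th)&(X[...,2]>.11)&(X[...,2]<.16)
    Q=X[m]
    e=cv2.fitEllipse(np.argwhere(m)[:,::-1].astype(np.float32))
    n=np.linalg.svd(Q-Q.mean(0))[2][2]
    v=Q.mean(0)[:2]-C
    s=robot.sense();R=Rot.from_euler("xyz",s["tcp_rot"]).as_matrix()
    print(th,len(Q),e[:2],Q.mean(0),(Q.min(0)+Q.max(0))/2,np.ptp(Q@R,axis=0),n,np.degrees(np.arctan2(v[1],v[0])),np.hypot(*v),"tool",R.T@(Q.mean(0)-s["tcp_pos"]))
print(place(phi)+.13*axis(phi),axis(phi))
E
```

```text
[ 85.  120.  160.7 184.  194. ]
160 271 ((277.308837890625, 231.27223205566406), (38.59449005126953, 39.48246765136719)) [ 0.55839928 -0.02071592  0.13518914] [ 0.55875745 -0.0204802   0.13534018] [0.02881594 0.02797182 0.00685282] [ 0.55936757  0.15440502 -0.81441206] -164.25727983500278 0.13163852092687858 tool [-0.01269573 -0.00100542  0.10119031]
175 190 ((277.4521179199219, 231.25418090820312), (38.388710021972656, 39.43706130981445)) [ 0.55817424 -0.02047603  0.1350324 ] [ 0.55842004 -0.02031597  0.13519324] [0.02842587 0.02729837 0.00685282] [ 0.56226654  0.15345899 -0.81259257] -164.38420519705406 0.13179035674163542 tool [-0.01248586 -0.00071566  0.10125928]
[ 0.55994988 -0.01853387  0.13648977] [-0.55403229 -0.14845251  0.81915204]
```

```bash
python3 - <<'E'
from h import *
phi=np.radians(-164.6)
for tl in (27,26,25,24):
  t=np.radians(tl)
  for gg in (.24,.2,.17,.15,.13,.108):
    q=robot.inverse_kinematics(tcp2(phi,t,gg),att2(phi,t,-1));print(tl,gg,None if q is None else np.round(q,2))
E
```

```text
27 0.24 [ 0.58  0.08 -0.52  2.22 -0.27  0.42  2.13]
27 0.2 [ 0.52  0.17 -0.5   2.22 -0.17  0.33  2.03]
27 0.17 [ 0.47  0.24 -0.48  2.21 -0.09  0.27  1.95]
27 0.15 [ 0.43  0.28 -0.45  2.2  -0.04  0.23  1.89]
27 0.13 [ 0.07  0.29 -0.05  2.21 -0.58  0.22  2.41]
27 0.108 [ 0.69  0.47 -0.81  2.17  0.9   0.27  1.01]
26 0.24 [ 0.56  0.08 -0.51  2.21 -0.24  0.44  2.1 ]
26 0.2 [ 0.51  0.17 -0.5   2.21 -0.14  0.35  2.  ]
26 0.17 [ 0.46  0.24 -0.47  2.2  -0.06  0.29  1.91]
26 0.15 [ 0.42  0.28 -0.45  2.19 -0.01  0.25  1.86]
26 0.13 [ 0.38  0.33 -0.42  2.19  0.05  0.22  1.81]
26 0.108 [-0.1   0.34  0.14  2.2  -0.81  0.24  2.62]
25 0.24 [ 0.55  0.09 -0.51  2.2  -0.21  0.46  2.07]
25 0.2 [ 0.5   0.18 -0.49  2.2  -0.11  0.37  1.97]
25 0.17 [ 0.45  0.24 -0.47  2.19 -0.03  0.31  1.88]
25 0.15 [ 0.42  0.29 -0.45  2.18  0.02  0.28  1.83]
25 0.13 [ 0.38  0.33 -0.42  2.18  0.07  0.24  1.78]
25 0.108 [ 0.36  0.38 -0.42  2.16  0.18  0.21  1.68]
24 0.24 [ 0.54  0.09 -0.5   2.19 -0.18  0.48  2.04]
24 0.2 [ 0.49  0.18 -0.49  2.19 -0.09  0.39  1.94]
24 0.17 [ 0.45  0.25 -0.47  2.18 -0.    0.34  1.86]
24 0.15 [ 0.42  0.29 -0.45  2.17  0.05  0.3   1.8 ]
24 0.13 [ 0.38  0.33 -0.43  2.16  0.1   0.27  1.75]
24 0.108 [ 0.35  0.38 -0.4   2.15  0.16  0.24  1.69]
```

```bash
python3 - <<'E'
from h import *
phi=np.radians(-164.6);t=np.radians(24);a=att2(phi,t,-1)
robot.goto(tcp2(phi,t,.22),a)
print(robot.move_straight(tcp2(phi,t,.15),.08,contact_N=8))
hit=robot.move_straight(tcp2(phi,t,.108),.05,contact_N=8)
s=robot.sense();print(hit,s["t"],s["tcp_pos"]-tcp2(phi,t,.108),s["wrist_force"])
if not hit:
    robot.grip(.55); print(robot.sense()["opening"])
    robot.grip(.0,25)
    s=robot.sense();print(s["t"],s["opening"],s["gripper_force"],s["wrist_force"])
f=robot.grab_frame("wrist");cv2.imwrite("pics/w2.png",f["image"][...,::-1])
E
```

```text
False
False 4.775 [-2.06718045e-05  2.83221424e-06  1.16884750e-04] [-0.19074119 -1.30601514 -0.09438222]
0.5496726216156662
5.525 0.34732737234763555 24.93029147386551 [-1.33382751 -0.24538014  1.3147326 ]
```

View pics/w2.png

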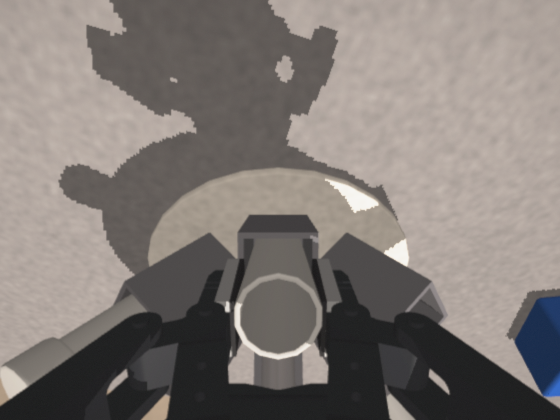

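The mouth ring is at (278,316), centred between the closed fingers. The opening of 0.347 is 29.5 mm, so the tube is held. Now I draw it out along its axis.

```bash
python3 - <<'E'
from h import *
phi=np.radians(-164.6);t=np.radians(24);a=att2(phi,t,-1)
for g,v in ((.15,.04),(.213,.06)):
    robot.move_straight(tcp2(phi,t,g),v); s=robot.sense(); print(s["t"],s["opening"],s["gripper_force"],s["wrist_force"])
p=s["tcp_pos"]+np.array([-.02,-.02,.08])
robot.move_straight(p,.12)
f=robot.grab_frame("wrist");cv2.imwrite("pics/w3.png",f["image"][...,::-1]);np.savez("w3.npz",X=cloud(f),im=f["image"])
f=robot.grab_frame("top");np.savez("top3.npz",X=cloud(f),im=f["image"])
s=robot.sense();print(s["t"],s["tcp_pos"],s["gripper_force"],s["opening"],np.round(s["joint_pos"],2))
for deg in (-140,-165,-180,160,120):
  psi=np.radians(deg);A=att2(psi,np.radians(-11),-1);R=Rot.from_euler("xyz",A).as_matrix()
  print(deg,[None if q is None else np.round(q,2) for q in (robot.inverse_kinematics(np.array([.470,-.3594,z+.108])+.008*R[:,2],A) for z in (.15,.006))])
E
```

```text
6.775 0.3408679835192533 24.739010632038116 [-0.46235941  0.34751868  0.12086779]
7.975 0.3427068768341861 24.732289016246796 [-0.41498384 -0.41079062 -0.54348528]
8.9333 [ 0.49694953 -0.0507065   0.27585544] 24.734372198581696 0.3456457666437695 [ 0.63  0.01 -0.52  2.12 -0.25  0.64  2.12]
-140 [array([ 0.71,  0.37, -0.28,  1.69,  0.3 ,  1.19,  2.59]), array([ 0.66,  0.52, -0.22,  1.82,  0.36,  0.92,  2.5 ])]
-165 [array([ 0.74,  0.41, -0.31,  1.64,  0.26,  1.27,  2.19]), array([ 0.72,  0.56, -0.28,  1.77,  0.33,  1.  ,  2.1 ])]
-180 [array([ 0.77,  0.42, -0.32,  1.62,  0.22,  1.3 ,  1.95]), array([ 0.75,  0.57, -0.31,  1.75,  0.29,  1.04,  1.88])]
160 [array([ 0.8 ,  0.44, -0.33,  1.6 ,  0.17,  1.32,  1.65]), array([ 0.8 ,  0.59, -0.34,  1.72,  0.24,  1.06,  1.58])]
120 [array([ 0.8 ,  0.43, -0.24,  1.6 ,  0.01,  1.29,  1.08]), array([ 0.78,  0.57, -0.22,  1.73,  0.04,  1.02,  1.08])]
```

View pics/w3.png

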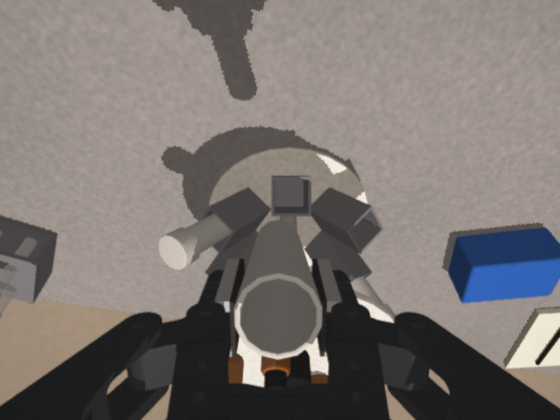

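The ring is unchanged at (278,316), so the tube hasn't slipped. The cup at (290,195) is empty, and capped tube a, at (178,250), is still in place. Next I go above the beaker.

```bash
cat >> h.py <<'E'
A=att2(np.pi,np.radians(-11),-1)
def over(z,xy=(.470,-.3594)): return np.array([xy[0],xy[1],z+.108])+.008*Rot.from_euler("xyz",A).as_matrix()[:,2]
E
python3 - <<'E'
from h import *
robot.goto(over(.15),A)
s=robot.sense();print(s["t"],s["tcp_pos"],over(.15),s["gripper_force"])
for n in ("wrist","top","scene"):
    f=robot.grab_frame(n);cv2.imwrite(f"pics/{n}4.png",f["image"][...,::-1]);X=cloud(f);np.savez(n+"4.npz",X=X,im=f["image"])
    P=X.reshape(-1,3);m=(np.hypot(P[:,0]-.47,P[:,1]+.3594)<.07)&(abs(P[:,2]-.08)<.004)
    if m.sum()>5: print(n,m.sum(),cv2.minEnclosingCircle(P[m][:,:2].astype(np.float32)),P[m].min(0),P[m].max(0))
    m=(np.hypot(P[:,0]-.47,P[:,1]+.3594)<.06)&(P[:,2]>.145)&(P[:,2]<.22)
    if m.sum()>5: print(" tube",m.sum(),P[m].min(0),P[m].max(0))
E
```

```text
10.1167 [ 0.46914091 -0.35764449  0.25017885] [ 0.46847353 -0.3594      0.25014698] 24.721054136753082
wrist 844 ((0.47099027037620544, -0.3607930839061737), 0.044911887496709824) [ 0.42634626 -0.40502407  0.0760305 ] [ 0.50693458 -0.31661189  0.08227926]
 tube 1150 [ 0.45387495 -0.3728314   0.15035701] [ 0.48200416 -0.34360738  0.21999367]
top 138 ((0.46932801604270935, -0.3588705062866211), 0.04599586874246597) [ 0.42577695 -0.39974962  0.07603033] [ 0.51342635 -0.31421085  0.08295742]
 tube 157 [ 0.45329085 -0.35677729  0.14859796] [ 0.48163037 -0.34024091  0.21724556]
scene 75 ((0.4718289375305176, -0.3600189983844757), 0.046314653009176254) [ 0.42646783 -0.40200193  0.07604434] [ 0.51738408 -0.31555891  0.08399345]
 tube 117 [ 0.45612881 -0.36303983  0.15160674] [ 0.48560142 -0.33960586  0.21989075]
```

View pics/wrist4.png

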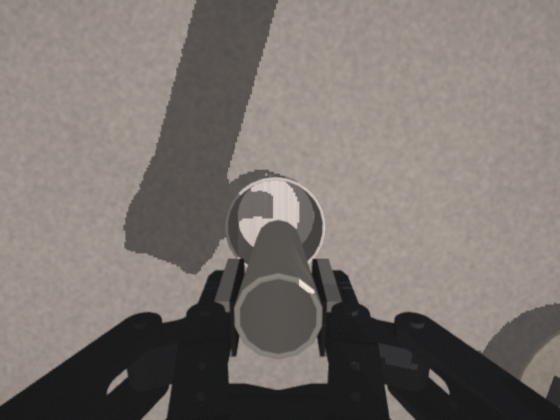

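View pics/scene4.png

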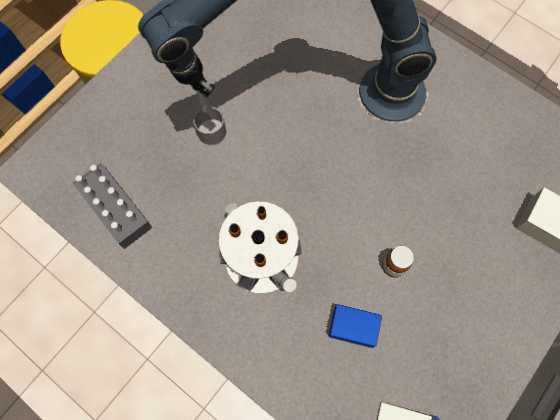

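The wrist view puts the upright tube directly over the beaker rim, at about (275,225). The beaker centre is confirmed to about 2 mm, and the scene view shows everything else in place. Lowering now.

```bash
python3 - <<'E'
from h import *
xy=(.4705,-.3597)
print(robot.move_straight(over(.03,xy),.08,attitude=A,contact_N=8))
robot.sleep(.2)
hit=robot.move_straight(over(-.002,xy),.02,contact_N=3)
robot.sleep(.4)
s=robot.sense();z=s["tcp_pos"][2]-over(0,xy)[2];print(hit,s["t"],"bottom z",z,s["wrist_force"],s["gripper_force"])
E
```

```text
False
True 13.6667 bottom z 0.004994307816838392 [-0.1551273   0.61882445  5.40571714] 25.19076257944107
```

```bash
python3 - <<'E'
from h import *
robot.grip(.42);robot.sleep(.3);robot.grip(.9)
s=robot.sense();p=np.array(s["tcp_pos"]);print(s["opening"],s["gripper_force"],s["wrist_force"])
print(robot.move_straight(p+[0,0,.06],.05,contact_N=8))
robot.move_straight(p+[0,0,.2],.12);robot.move_straight(p+[-.05,-.12,.25],.2)
robot.sleep(1)
for n in ("top","wrist"):
    f=robot.grab_frame(n);P=cloud(f).reshape(-1,3);cv2.imwrite(f"pics/{n}5.png",f["image"][...,::-1])
    m=(np.hypot(P[:,0]-.47,P[:,1]+.36)<.06)&(P[:,2]>.09)&(P[:,2]<.16)
    if m.sum()>5: print(n,m.sum(),P[m].min(0),P[m].max(0))
    d=np.load("top3.npz")["im"]
    if n=="top": cv2.imwrite("pics/top5.png",f["image"][...,::-1])
s=robot.sense();print(s["t"],s["wrist_force"],np.abs(s["joint_velocities"]).max())
E
```

```text
0.8986086754137261 0.0 [ 0.68170446  0.03101284 -0.69611364]
False
top 215 [ 0.45280447 -0.37430755  0.09024635] [ 0.48216297 -0.34235658  0.13856189]
wrist 738 [ 0.45368626 -0.37542539  0.09006539] [ 0.48200963 -0.34555008  0.13748223]
19.3 [ 0.00724331  0.73737448 -0.21848216] 0.0014194453260039663
```

View pics/top5.png

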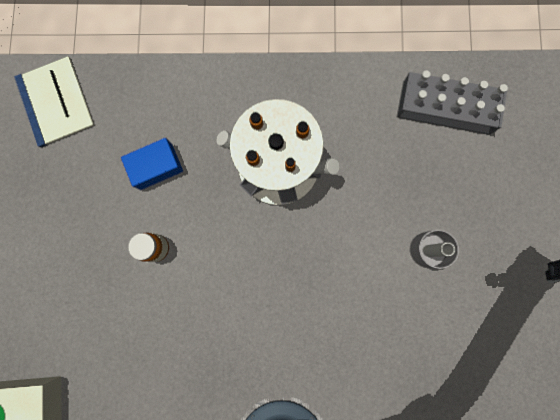

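The tube stands upright in the beaker, with its mouth at (448,249). The carousel hasn't moved visibly, and the jar and capped tubes are where they were.

```bash
python3 -c "
from plant import robot
print(robot.close_job())"
```

```text
the job is handed in; nothing more can be done
None
```

The capless tube stands upright on the beaker's floor and was released only after it touched down; the last picture showed the capped tubes, jar, beaker and carousel in place, and the job is handed in (no verdict was returned).

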